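# Load a small cheese through the self-closing flap

### The job

Load the small cheese that stands in the lane into the chilled chest: with one finger press the paddle beside the lane down so that the self-closing flap is open, and while that finger keeps it open push the cheese with the other finger along the lane and through the doorway until it drops inside, without the cheese pushing against the flap. Then draw back and let the flap shut. Lift nothing, and leave the other things where they are.

Things in the scene. Friction and masses are not known exactly. Their poses are not given: they have to be found in the camera images.
- chest: Low chilled chest fixed to the table (place and turn vary). Its x points from the loading side into the chest, away from the robot, y left, z up; origin on the table straight below the flap's hinge axle, in the middle of the lane. In its frame, mm: wooden loading shelf, top at z = 80, x = -190 to -12, y = -130 to 110. Axle along y at x = 0, z = 134.
- sill (a point): Middle of the shelf's inner edge (chest x = -12, z = 80 mm), axes as the chest's. Here the lane ends and the floor drops to z = 12 inside. The lane runs along chest x to it, 52 mm wide (y = -26 to 26), between steel rails 5 mm thick and 14 high.
- roof (a point): Middle of the front edge of the chest's roof: chest x = 5, z = 150 mm (70 above the shelf). The roof reaches from there to x = 158; the front wall below it is at x = 7 to 12 mm, with the doorway at y = -33 to 30.
- flap (a joint): Self-closing flap on its axle: a dark steel sheet in the doorway, 56 mm wide, from 2 to 50 mm below the axle, 3 thick. 0 = shut (hanging), grows in rad as its lower edge swings into the chest, stop at 1.0; at 0.9 the paddle is level. A spring shuts it when let go. The force on the paddle to keep it open is 1 to 3 N at its outer end, up to 9 N at its inner end.
- paddle (a point): Dark steel press plate on the flap's axle, left of the lane: chest y = 48 to 92 mm, 105 long, 4 thick. Origin: mid width on its top face, 20 mm from the outer end. Flap shut: the face slopes from chest x = -49, z = 121 up towards the robot to x = -114, z = 203. Pressed straight down it opens the flap; at 0.9 rad level, face at z = 88, x = -125 to -20: a fingertip can slide along it.
- cheese: The small pale ridged round cheese to be loaded, 46 mm across, 24 high, about 45 g; origin at the centre of its underside.
- cheese_center (a point): Centre (half-way up) of that small cheese, which stands flat on the shelf between the rails, centre 92 mm above the table and 34 to 68 mm before the flap's axle (chest x = -68 to -34).
- ledge_wheel: Not to be moved: a ridged cheese wheel, 70 mm across, 42 high, with a paper label, standing on the chest's shelf to the right (-y) of the lane. Origin at its underside.
- ledge_jar: Not to be moved: a small jar with a brass cap, 40 mm across, 50 high, on the chest's shelf to the right (-y) of the lane. Origin at its underside.
- wheel_a: Not to be moved: a large ridged cheese, 120 mm across, 70 high, on the table. Origin at its underside.
- wheel_b: Not to be moved: a brown ridged cheese, 110 mm across, 60 high, on the table. Origin at its underside.
- wheel_c: Not to be moved: a grey ridged cheese, 90 mm across, 50 high, on the table. Origin at its underside.
- spatula: Not to be moved: a spatula lying on the table. Origin at its underside.
- bottle: Not to be moved: an amber bottle, 64 mm across, 200 high, on the table. Origin at its underside.

How it is judged:
On the way, in this order (a step that is already met when the one before it is completed fails the run):
1. a finger has pressed the flap open while the cheese is still in the lane (value of joint flap above 0.65 rad and contact force between the fingers and flap above 0.2 N and x of cheese_center in the frame of chest below -0.028 m), for 0.05 s.
2. with the flap held open by one finger, the other pushes the cheese up to the sill (value of joint flap above 0.65 rad and contact force between the fingers and flap above 0.2 N and x of cheese_center in the frame of chest above -0.024 m and contact force between the fingers and cheese above 0.02 N).
3. the cheese has gone through, off the sill, with the flap still held open (value of joint flap above 0.65 rad and contact force between the fingers and flap above 0.2 N and x of cheese_center in the frame of chest above -0.004 m).
At the end, for the whole second after the job is handed in: The small cheese lies at rest inside the chest, beyond the flap and below the sill (its centre under 70 mm above the table), and the flap has shut to under 0.08 rad (x of cheese_center in the frame of chest between 0 and 0.152 m and height (world z) of cheese_center below 0.07 m and linear speed of cheese below 0.02 m/s and value of joint flap below 0.08 rad); the robot touches nothing.
It fails at once if the cheese is lifted (its centre more than 15 mm above where it stands in the lane) (height (world z) of cheese_center above 0.107 m).
It fails at once if the cheese pushes against the flap (over 1.5 N) (contact force between cheese and flap above 1.5 N).
It fails at once if another thing is moved by more than 25 mm (distance of any of ledge_wheel, ledge_jar, wheel_a, wheel_b, wheel_c, spatula, bottle from where it was at the start of the episode above 0.025 m).
It also fails if it takes over 42 s, if anything falls off the work surface, if the arm or the gripper's body presses on something with over 40 N, if the wrist force passes 120 N, or if a joint passes its speed limit or range.

### The arm

A 6-joint arm with a two-finger parallel gripper is mounted at the origin on the work surface. World frame = base frame: x ahead of the robot, y to its left, z up, the work surface at z = 0. Lengths are in m, angles in rad, forces in N, time in s.
With the tool pointing down it reaches from about 0.225 to 0.875 m from the base axis. Payload 3.4 kg.
Tool frame: the origin (TCP) lies on the centre line of the jaws, within the pads' length; the fingertips stand 17 mm ahead of it and the grasp point (between the pads) lies 2 mm behind it; z points along the fingers, x is the direction in which the jaws open and shut, and the axes are right-handed (so a half turn about z gives the same grasp; the last joint's range is limited). The gripper opens to 85 mm and grips with 20 to 120 N. Pads are 22 mm wide; open, the fingers measure 114 mm over their backs; the gripper's body (76 mm by 85 mm) begins 54 mm behind the grasp point. The pads swing forward as they close: fully open they stand 13 mm farther back than shut.
Start: joints at [-1.345, 0.276, 1.505, -0, 1.361, -0.121], TCP at [0.195, -0.541, 0.248] pointing down, gripper open.
Joint ranges: [-2.89, 2.89], [-0.75, 2.08], [0.22, 2.7], [-1.18, 4.32], [0.11, 2.71], [-2.7, 2.7]. Speed limits (rad/s): [2.57, 2.57, 3.14, 3.14, 3.14, 3.14].

### API

Orientations are given as a unit quaternion [w, x, y, z].
In Python, from rig import sense, get_image, get_calibration, job, boxes_of, spot_point gives the robot as it stands.
- The arm moves only by the tool step_arm, never from a script. Its argument "motion" is a list of rows, each a list of 7 numbers: the shift along the tool's x, y, z each as a share of 0.05 m, from -1 to 1, then the turn, a rotation vector about the tool's x, y, z each as a share of 360 degrees, from -1 to 1, then the gripper command: -1 is fully open, 1 is shut, values between are in proportion. A call has 1 to 8 rows; each row shifts and turns the commanded pose from where the row before left it, along the tool's axes as they then stand; what a row does not reach is not made up. A row lasts 1/12 s, in which the tool goes at most 41.7 mm and 7.16 degrees, less where a joint would pass 70% of its speed; a pose out of reach is approached as far as the arm can. A call with a number of a shift or a turn outside -1 to 1 is refused whole. A call with a gripper value outside its range is refused whole. The fingers move at their own pace and stop on an object; "squeeze" is the grip in N (left out, the last holds). Time passes only in rows, so rows that do not move let the fingers close. It gives the time, the measured TCP pose, the force and the opening at its end, in the units of the state.
- sense(): the state, without advancing time (a new reading comes with each control period).
- get_image(name): name is "scene" or "top" or "wrist"; returns (picture, depth): 384x512x3 uint8, red, green, blue; 384x512 float32, m along the optical axis (not along the pixel's ray), 0 where there is no reading.
- get_calibration(name): a dict with "K" (3x3 intrinsics, pixels), "T" (4x4, takes a point from camera to world coordinates); the wrist camera has in their place "T_tool_cam" (4x4, takes a point from camera to tool coordinates, whose origin is the TCP and whose axes are the tool frame's). Camera axes: x right, y down, z forward; pixel columns grow to the right and rows downward; lengths in m; the calibration is good to about 2 mm. A picture is of the moment at which its call begins: read the wrist's pose just before it. get_calibration takes no time and is no camera call.
- job.finish_job(): hands the job in, once; it reports no verdict.
Trained networks look in the newest picture that a camera, given by its name, has taken for a name from the list of things; names that differ only in an ending like _2 or _b are one class to them, and where a whole thing is asked for, a point or a joint stands for the part that bears it (a point fixed in the world has none). Each returns a list of dicts, best first, with "confidence" (0 to 1); they miss things now and then, are a little off and sometimes report something else, mostly with a low value. They report only what shows in the picture. A call takes as long as a camera call.
- boxes_of(camera, name): "location" ([column, row] in pixels, amid what is visible of it).
- spot_point(camera, name): "location" ([column, row] in pixels: a listed point, or the origin of a listed thing).
The state is a dict: "clock": time; "qpos": joint angles; "qd": joint speeds; "effort": joint torques, N m; "eef_pos": TCP position; "tool_rot": TCP orientation; "contact_force": force on the tool from outside, world axes, zero at the start; "torque": the same for the moment, N m; "gripper_width": opening from 0.0 (shut) to 1.0 (fully open).
Only numpy, scipy, OpenCV 4.12 (cv2) and the standard library are available. Lean on these libraries where they do the work, as an engineer would, in place of code of your own. Each camera call takes 0.05 s, during which the arm holds its last target.

## Working session

There is one attempt and no reset: what is moved stays moved. The work goes in short steps, Python scripts to look and compute and a tool call to move; the robot and the scene stay as the last step left them, time stands still between calls to the robot, and variables do not carry over. Pictures are saved under pics/ and viewed, and the job is handed in when it is done.

Besides the shell and the picture viewer there is one more tool, called as name(argument=value, ...) on one line, values as JSON. step_arm: Moves the arm, as the interface text tells. Shift numbers are shares of 0.05 m and turn numbers shares of 360 degrees, none past 1 either way. Its arguments: {"type":"object","properties":{"motion":{"type":"array","items":{"type":"array","items":{"type":"number"}}},"squeeze":{"type":"number"}},"required":["motion"]}

```bash
ls; mkdir -p pics; cat > h.py <<'E'
import numpy as np,cv2
from rig import sense,get_image,get_calibration,job,boxes_of,spot_point
def snap(c,n):
    s=sense(); p,d=get_image(c); cv2.imwrite(f'pics/{n}.png',p[:,:,::-1]); np.save(f'pics/{n}.npy',d); return p,d,s
def w(c,d,uv,T=None):
    k=get_calibration(c); u,v=uv; iu,iv=int(round(u)),int(round(v))
    q=d[max(iv-1,0):iv+2,max(iu-1,0):iu+2]; z=np.median(q[q>0])
    p=np.array([(u-k['K'][0][2])/k['K'][0][0]*z,(v-k['K'][1][2])/k['K'][1][1]*z,z,1])
    return (np.array(k['T'] if T is None else T)@p)[:3]
E
python3 - <<'E'
from h import *
print(sense())
for c in ['scene','top']:
    p,d,s=snap(c,c+'0')
    k=get_calibration(c);print(c,k)
    for n in ['sill','roof','paddle','cheese','cheese_center','chest','ledge_jar','ledge_wheel']:
        r=spot_point(c,n)[:2]
        for x in r: print(n,round(x['confidence'],2),np.round(x['location']),w(c,d,x['location']).round(4))
E
```

```text
pics
{'clock': 0.0, 'qpos': array([-1.34495991e+00,  2.76602082e-01,  1.50614336e+00, -1.87448330e-05,
        1.36067459e+00, -1.20984079e-01]), 'qd': array([-0.00079832,  0.00056975, -0.00116171,  0.00136201, -0.00039051,
       -0.00238631]), 'effort': array([-1.52579822e-03, -4.16778481e+01, -2.45809937e+01, -2.68053263e-04,
        1.09683917e-02,  2.71574788e-05]), 'eef_pos': array([ 0.19533395, -0.54027937,  0.24743155]), 'tool_rot': array([-6.04523665e-04,  8.18508373e-01, -5.74493871e-01, -6.85178176e-04]), 'contact_force': array([ 0.11091367,  0.58848535, -0.85648392]), 'torque': array([0.06307519, 0.03469147, 0.02568622]), 'gripper_width': 1.002856887105795}
scene {'K': array([[453.62612661,   0.        , 251.91277676],
       [  0.        , 453.62612661, 204.41659012],
       [  0.        ,   0.        ,   1.        ]]), 'T': array([[-0.7992787 ,  0.31672927, -0.51072119,  1.12567033],
       [ 0.6005017 ,  0.45413171, -0.65815052,  0.82485351],
       [ 0.02347915, -0.83273463, -0.55317426,  0.82035979],
       [ 0.        ,  0.        ,  0.        ,  1.        ]])}
sill
[... 887 characters left out ...]
1.18585437e-03,
        -8.60832704e-03],
       [ 1.75647819e-03, -1.13386837e-01, -9.93549365e-01,
         1.51225825e+00],
       [ 0.00000000e+00,  0.00000000e+00,  0.00000000e+00,
         1.00000000e+00]])}
sill 0.83 [252. 159.] [0.6117 0.0129 0.0107]
sill 0.56 [244. 168.] [0.558  0.0369 0.1035]
roof 0.81 [251. 148.] [0.6222 0.0154 0.1496]
paddle 0.66 [223. 172.] [0.5287 0.1078 0.1899]
cheese 0.67 [244. 171.] [0.5474 0.0374 0.1028]
cheese_center 0.51 [247. 169.] [0.556  0.0287 0.108 ]
chest 0.59 [252. 158.] [0.615  0.0117 0.0139]
ledge_jar 0.48 [264. 177.] [ 0.5229 -0.0362  0.1269]
ledge_jar 0.27 [251. 147.] [0.6269 0.0159 0.1498]
ledge_wheel 0.58 [258. 202.] [ 0.4345 -0.0158  0.1222]
```

```bash
python3 - <<'E'
import cv2
a=cv2.imread('pics/scene0.png');b=cv2.imread('pics/top0.png')
cv2.imwrite('pics/a1.png',cv2.resize(a[150:300,150:340],None,fx=4,fy=4,interpolation=cv2.INTER_CUBIC))
cv2.imwrite('pics/b1.png',cv2.resize(b[70:230,170:330],None,fx=3.75,fy=3.75,interpolation=cv2.INTER_CUBIC))
E
```

```text
(no output)
```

View pics/a1.png

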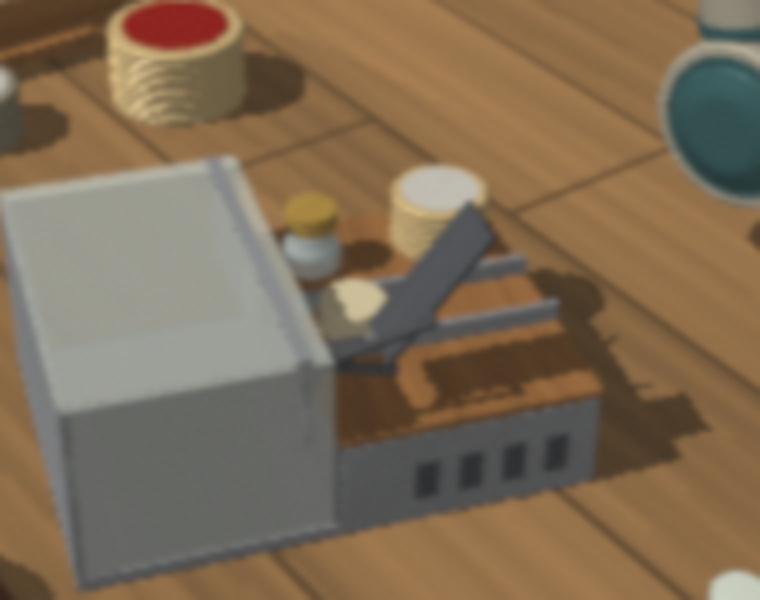

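View pics/b1.png

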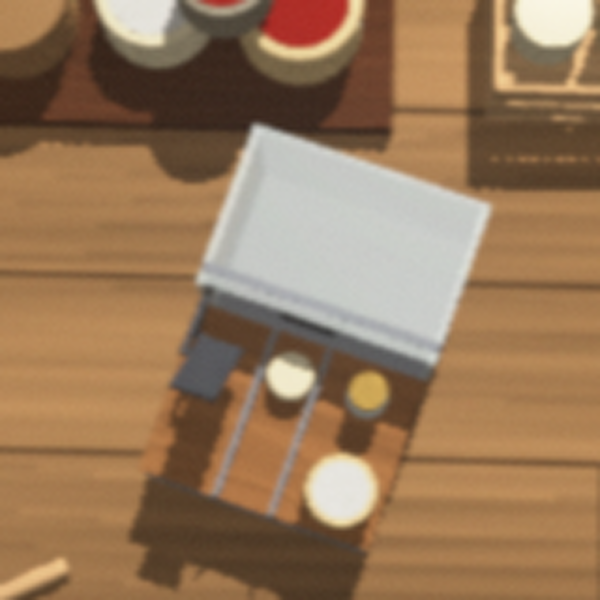

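View pics/scene0.png

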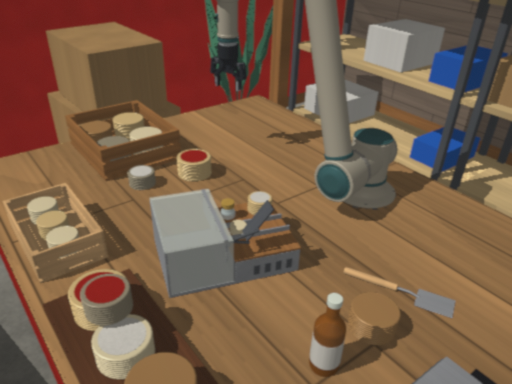

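View pics/top0.png

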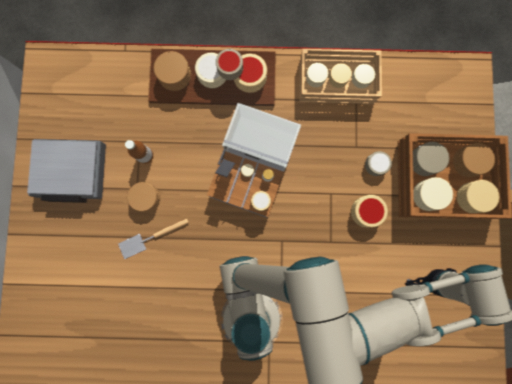

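Both views show the chest turned by roughly -18°. The paddle is on the left, up near top (222,168). The cheese is in the lane near the doorway at top (248,170), and the jar and small wheel are to its right. Next I'll fit the chest pose from depth.

```bash
cat > fit.py <<'E'
from h import *
def cloud(c,d,T=None,step=1):
    k=get_calibration(c);K=k['K'];v,u=np.mgrid[0:384,0:512];z=d
    P=np.stack([(u-K[0,2])/K[0,0]*z,(v-K[1,2])/K[1,1]*z,z,np.ones_like(z)],-1)
    return (P@np.array(k['T'] if T is None else T).T)[...,:3],z>0
E
python3 - <<'E'
from fit import *
for c in ['top','scene']:
    d=np.load(f'pics/{c}0.npy');P,ok=cloud(c,d)
    near=ok&(abs(P[...,0]-.6)<.25)&(abs(P[...,1]-.03)<.25)
    roof=(near&(abs(P[...,2]-.15)<.012)).astype(np.uint8)
    n,l,st,ce=cv2.connectedComponentsWithStats(roof); i=1+np.argmax(st[1:,4])
    Q=P[l==i]; r=cv2.minAreaRect((Q[:,:2]*1000).astype(np.float32));print(c,'roof',len(Q),np.median(Q[:,2]),r,cv2.boxPoints(r).round(1).tolist())
    sh=near&(abs(P[...,2]-.08)<.006)
    Q=P[sh]; r=cv2.minAreaRect((Q[:,:2]*1000).astype(np.float32));print(c,'shelf',len(Q),np.median(Q[:,2]),r,cv2.boxPoints(r).round(1).tolist())
    ch=near&(abs(P[...,2]-.104)<.004);print(P[ch][:,:2].mean(0))
E
```

```text
top roof 3025 0.14946564901508874 ((674.989501953125, -19.291595458984375), (240.88665771484375, 167.5811309814453), 72.13800048828125) [[558.2999877929688, -108.19999694824219], [717.7999877929688, -159.60000610351562], [791.7000122070312, 69.5999984741211], [632.2000122070312, 121.0]]
top shelf 2053 0.08016384698528545 ((652.2562866210938, -11.66943359375), (239.8683624267578, 484.47784423828125), 71.94422912597656) [[384.79998779296875, -50.599998474121094], [845.4000244140625, -200.8000030517578], [919.7000122070312, 27.299999237060547], [459.1000061035156, 177.39999389648438]]
[0.54747574 0.01916188]
scene roof 4033 0.14923113265270027 ((638.6192626953125, -8.645263671875), (246.9019012451172, 241.90496826171875), 71.70964050292969) [[485.0, -87.9000015258789], [714.7000122070312, -163.8000030517578], [792.2000122070312, 70.5999984741211], [562.5, 146.5]]
scene shelf 2188 0.08028822739950753 ((588.0530395507812, 7.9671173095703125), (246.4969024658203, 348.52130126953125), 71.79745483398438) [[384.0, -54.70000076293945], [715.0999755859375, -163.5], [792.0999755859375, 70.5999984741211], [461.0, 179.5]]
[0.62569573 0.04369443]
```

step_arm(motion=[[-0.516,-0.557,-0.058,0,0,0,-1],[-0.516,-0.557,-0.058,0,0,0,-1],[-0.516,-0.557,-0.058,0,0,0,-1],[-0.516,-0.557,-0.058,0,0,0,-1],[-0.516,-0.557,-0.058,0,0,0,-1],[-0.516,-0.557,-0.058,0,0,0,-1],[-0.516,-0.557,-0.058,0,0,0,-1],[-0.516,-0.557,-0.058,0,0,0,-1]])

```text
clock: 1.57
eef_pos: [0.3352, -0.2692, 0.2719]
tool_rot: [0.0, 0.818, -0.575, 0.0]
contact_force: [0.5, -0.6, -0.4]
gripper_width: 0.996
```

step_arm(motion=[[-0.516,-0.557,-0.058,0,0,0,-1],[-0.516,-0.557,-0.058,0,0,0,-1],[-0.516,-0.557,-0.058,0,0,0,-1],[-0.516,-0.557,-0.058,0,0,0,-1],[-0.516,-0.557,-0.058,0,0,0,-1],[-0.516,-0.557,-0.058,0,0,0,-1],[-0.516,-0.557,-0.058,0,0,0,-1],[-0.516,-0.557,-0.058,0,0,0,-1]])

```text
clock: 2.23
eef_pos: [0.4747, 0.0008, 0.2952]
tool_rot: [-0.0, 0.819, -0.574, 0.0]
contact_force: [0.6, -0.3, -0.4]
gripper_width: 1.001
```

```bash
python3 - <<'E'
from h import *
s=sense();print({k:np.round(s[k],3) for k in ['clock','qpos','eef_pos','tool_rot','contact_force','gripper_width']})
print(get_calibration('wrist'))
E
```

```text
{'clock': np.float64(2.233), 'qpos': array([-0.145,  0.098,  1.619, -0.   ,  1.424,  1.079]), 'eef_pos': array([0.475, 0.001, 0.295]), 'tool_rot': array([-0.   ,  0.819, -0.574,  0.   ]), 'contact_force': array([ 0.554, -0.288, -0.404]), 'gripper_width': np.float64(1.001)}
{'K': array([[298.60235412,   0.        , 257.65131559],
       [  0.        , 298.60235412, 193.25693592],
       [  0.        ,   0.        ,   1.        ]]), 'T_tool_cam': array([[ 9.99999828e-01, -4.32943856e-04, -3.95594806e-04,
         4.13366699e-04],
       [ 5.37393102e-04,  9.46566129e-01,  3.22509340e-01,
        -8.23813083e-02],
       [ 2.34828207e-04, -3.22509497e-01,  9.46566199e-01,
        -1.24990999e-01],
       [ 0.00000000e+00,  0.00000000e+00,  0.00000000e+00,
         1.00000000e+00]])}
```

step_arm(motion=[[-0.516,-0.557,-0.058,0,0,0,-1],[-0.5,-0.557,0,0,0,-0.0197,-1],[0,0,0,0,0,-0.0197,-1],[0,0,0,0,0,-0.0197,-1],[0,0,0,0,0,-0.0197,-1],[0,0,0,0,0,-0.0197,-1],[0,0,0,0,0,-0.0197,-1],[0,0,0,0,0,-0.0197,-1]])

```text
clock: 2.9
eef_pos: [0.5093, 0.0657, 0.2976]
tool_rot: [0.0, 0.985, -0.175, 0.0]
contact_force: [0.2, -0.3, -0.4]
gripper_width: 1.0
```

step_arm(motion=[[0,0,0,0,0,-0.0197,-1],[0,0,0,0,0,-0.0197,-1],[0,0,0,0,0,-0.0197,-1],[0,0,0,0,0,-0.0197,-1],[0,0,0,0,0,-0.0197,-1],[0,0,0,0,0,-0.0197,-1],[0,0,0,0,0,-0.0197,-1],[0,0,0,0,0,-0.0197,-1]])

```text
clock: 3.57
eef_pos: [0.5093, 0.0656, 0.2976]
tool_rot: [0.0, 0.949, 0.314, 0.0]
contact_force: [0.0, 0.4, -1.2]
gripper_width: 1.002
```

step_arm(motion=[[0,0,0,0,0,-0.0197,-1],[0,0,0,0,0,-0.0197,-1],[0,0,0,0,0,-0.0197,-1],[0,0,0,0,0,-0.0197,-1],[0,0,0,0,0,-0.0197,-1],[0,0,0,0,0,0,-1],[0,0,0,0,0,0,-1]])

```text
clock: 4.15
eef_pos: [0.5093, 0.0656, 0.2976]
tool_rot: [0.0, 0.811, 0.584, -0.0]
contact_force: [-0.0, -0.3, 0.9]
gripper_width: 1.001
```

```bash
cat >> fit.py <<'E'
from scipy.spatial.transform import Rotation as R
def Ttool(s):
    q=s['tool_rot'];T=np.eye(4);T[:3,:3]=R.from_quat([q[1],q[2],q[3],q[0]]).as_matrix();T[:3,3]=s['eef_pos'];return T
def Twrist(s): return Ttool(s)@np.array(get_calibration('wrist')['T_tool_cam'])
def cloudw(d,s):
    k=get_calibration('wrist');K=k['K'];v,u=np.mgrid[0:384,0:512]
    P=np.stack([(u-K[0,2])/K[0,0]*d,(v-K[1,2])/K[1,1]*d,d,np.ones_like(d)],-1)
    return (P@Twrist(s).T)[...,:3],d>0
O=np.array([.607,.0134]);Y=np.radians(-18.0)
def ch(P):
    P=np.array(P);c,s_=np.cos(Y),np.sin(Y);a=P[...,0]-O[0];b=P[...,1]-O[1]
    return np.stack([a*c+b*s_,-a*s_+b*c,P[...,2]],-1)*1000
E
python3 - <<'E'
from fit import *
p,d,s=snap('wrist','w1');print(s['eef_pos'],s['tool_rot'],s['qpos'])
T=Ttool(s);print('tool x yaw',np.degrees(np.arctan2(T[1,0],T[0,0])))
k=get_calibration('wrist')
for n in ['sill','roof','paddle','cheese','cheese_center','ledge_jar','ledge_wheel']:
    for x in spot_point('wrist',n)[:2]:
        print(n,round(x['confidence'],2),np.round(x['location']),ch(w('wrist',d,x['location'],Twrist(s))).round(1))
E
```

```text
[0.50928312 0.06560465 0.29760426] [ 5.32263501e-05  8.11403939e-01  5.84485795e-01 -7.25018453e-06] [-7.39145698e-03  1.57557422e-01  1.54108361e+00 -9.52538699e-05
  1.44290047e+00 -1.25587169e+00]
tool x yaw 71.53334418471609
sill 0.58 [240. 239.] [-14.1  -4.4  78.9]
roof 0.62 [240. 282.] [  2.1  -1.4 148.4]
paddle 0.88 [314. 202.] [-105.    66.1  188.8]
paddle 0.5 [180. 215.] [-64.  -67.5 116.2]
cheese 0.55 [238. 209.] [-64.9  -4.5 104.1]
cheese_center 0.85 [239. 211.] [-62.2  -3.5 103.2]
cheese_center 0.5 [180. 218.] [-62.  -67.2 121.4]
ledge_jar 0.86 [182. 214.] [-60.8 -68.7 106.8]
ledge_jar 0.25 [247. 216.] [-55.8   5.9 104. ]
ledge_wheel 0.6 [165. 132.] [-155.   -73.2  122.5]
ledge_wheel 0.56 [315. 204.] [-101.4   67.4  185.4]
```

View pics/w1.png

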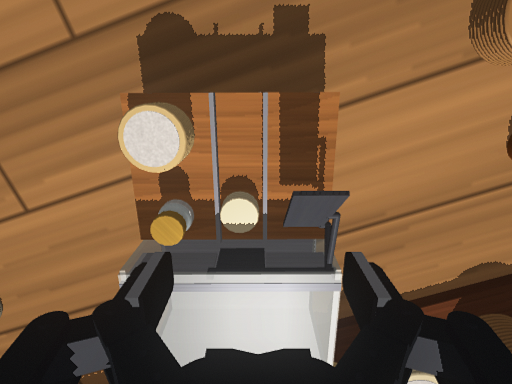

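The wrist view shows the cheese at (239,210) between the rails (214 and 265). The paddle is at (314,205), held by a bracket on its far left side at (333,240). Next I'll refine the pose.

```bash
python3 - <<'E'
from fit import *
d=np.load('pics/w1.npy');s=sense();P,ok=cloudw(d,s);C=ch(P)
X,Yc,Z=C[...,0],C[...,1],C[...,2]
rail=ok&(Z>88)&(Z<98)&(X>-180)&(X<-95)
for lo,hi in [(-45,-5),(5,45)]:
    m=rail&(Yc>lo)&(Yc<hi);a=np.polyfit(X[m],Yc[m],1);print('rail',m.sum(),'yaw err deg',np.degrees(np.arctan(a[0])).round(2),'y@-100',np.polyval(a,-100),np.polyval(a,-30),Yc[m].min(),Yc[m].max())
m=ok&(abs(Z-104)<3)&(abs(Yc)<26)&(X<-20)&(X>-100)
r=cv2.minEnclosingCircle(np.stack([X[m],Yc[m]],-1).astype(np.float32));print('cheese',m.sum(),r,X[m].mean(),Yc[m].mean(),np.median(Z[m]))
m=ok&(abs(Z-80)<4)&(X<-120)&(X>-230)&(abs(Yc)<20);print('shelf front',X[m].min(),np.percentile(X[m],1),np.median(Z[m]))
m=ok&(abs(Z-80)<4)&(X<-100)&(X>-185);print('shelf y',Yc[m].min(),Yc[m].max())
m=ok&(abs(Z-150)<4)&(X>-20)&(X<30)&(Yc>-100)&(Yc<90);print('roof front',X[m].min(),np.percentile(X[m],1))
m=ok&(Z>125)&(X<-40)&(X>-130)&(Yc>40)&(Yc<100)
print('paddle',X[m].min(),X[m].max(),Yc[m].min(),Yc[m].max(),np.polyfit(X[m],Z[m],1))
E
```

```text
rail 404 yaw err deg -0.1 y@-100 -30.11787437263963 -30.238816389281453 -32.94252332854948 -27.637590181944326
rail 339 yaw err deg -0.51 y@-100 26.294189209579407 25.668251760094172 24.712378395834815 29.14911764336791
cheese 1093 ((-57.119014739990234, -3.589261054992676), 22.77569580078125) -57.58528795323499 -3.4948406928721636 103.26216149658218
shelf front -191.2769599858767 -191.1240108557047 79.45331530032468
shelf y -132.2105159867632 108.25378011852118
roof front -9.178757228624239 -8.271500017267408
paddle -127.73546420205739 -40.20074039148161 40.00396787699774 99.48290290062656 [ -3.4673521  -73.94832226]
```

```bash
sed -i 's/^O=.*/O=np.array([.6054,.0118]);Y=np.radians(-18.2)/' fit.py; cat >> fit.py <<'E'
def wc(p):
    c,s_=np.cos(Y),np.sin(Y);x,y,z=np.array(p)/1000;return np.array([O[0]+x*c-y*s_,O[1]+x*s_+y*c,z])
def plan(p):
    s=sense();T=Ttool(s);e=ch(s['eef_pos']);print('tcp chest',e.round(1),'t',round(float(s['clock']),2),'F',s['contact_force'].round(1),'gw',round(float(s['gripper_width']),3))
    z=T[:3,2];print('tilt',np.degrees(np.arccos(-z[2])).round(2),'xyaw',np.degrees(np.arctan2(T[1,0],T[0,0])).round(2))
    if p is not None: print('shift shares total',((T[:3,:3].T@(wc(p)-s['eef_pos']))/.05).round(3))
E
python3 -c "
from fit import *
plan([-107,34,250])"
```

```text
tcp chest [-108.1   21.1  297.6] t 4.55 F [-0.8 -0.2  0.3] gw 0.999
tilt 0.01 xyaw 71.68
shift shares total [0.258 0.021 0.952]
```

step_arm(motion=[[0.13,0.01,0.475,0,0,0,-0.41],[0.13,0.01,0.475,0,0,0,-0.41],[0,0,0,-0.014,0,0,-0.41],[0,0,0,-0.014,0,0,-0.41],[0,0,0,-0.014,0,0,-0.41],[0,0,0,0,0,0,-0.41],[0,0,0,0,0,0,-0.41]])

```text
clock: 5.13
eef_pos: [0.5133, 0.0781, 0.2502]
tool_rot: [0.106, 0.803, 0.581, 0.077]
contact_force: [0.3, -0.1, 0.3]
gripper_width: 0.703
```

```bash
python3 - <<'E'
from fit import *
plan([-107,34,220])
p,d,s=snap('wrist','w2')
P,ok=cloudw(d,s)
k=get_calibration('wrist')['T_tool_cam']
Q=(np.concatenate([P,np.ones(P.shape[:2]+(1,))],-1)@np.linalg.inv(Ttool(s)).T)[...,:3]*1000
m=ok&(abs(Q[...,0])<62)&(abs(Q[...,1])<16)&(Q[...,2]<30)&(Q[...,2]>-40)
for sg in (1,-1):
    q=Q[m&(sg*Q[...,0]>20)]
    if len(q): print(sg,len(q),'x',q[:,0].min(),q[:,0].max(),'y',q[:,1].min(),q[:,1].max(),'zmax',np.percentile(q[:,2],[50,95,99,100]))
E
```

```text
tcp chest [-108.2   34.2  250.2] t 5.13 F [ 0.3 -0.1  0.3] gw 0.703
tilt 15.04 xyaw 71.77
shift shares total [-0.004 -0.134  0.59 ]
1 3705 x 27.242037318326666 61.48389167137522 y -14.767890864425926 12.631191570578348 zmax [-25.03766089   4.23446559   9.19880722  13.88249149]
-1 3663 x -61.969459504683186 -28.66238582463032 y -14.797319199604086 12.349935201625527 zmax [-24.95380155   4.40623296   9.38678015  12.41322308]
```

View pics/w2.png

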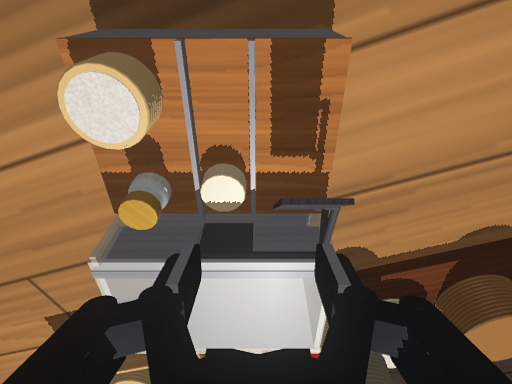

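step_arm(motion=[[0,-0.09,0.338,0,0,0,-0.41],[0,-0.09,0.338,0,0,0,-0.41],[0,-0.062,0.232,0,0,0,-0.41],[0,-0.062,0.232,0,0,0,-0.41]])

```text
clock: 5.52
eef_pos: [0.5164, 0.0772, 0.1909]
tool_rot: [0.107, 0.804, 0.58, 0.077]
contact_force: [0.3, 0.7, 1.0]
gripper_width: 0.707
```

```bash
python3 - <<'E'
from fit import *
plan([-107,34,150])
p,d,s=snap('wrist','w3');snap('scene','s3')
a=cv2.imread('pics/s3.png');cv2.imwrite('pics/s3c.png',cv2.resize(a[150:300,150:340],None,fx=4,fy=4))
E
```

```text
tcp chest [-104.9   34.3  190.9] t 5.52 F [0.3 0.7 1. ] gw 0.707
tilt 15.12 xyaw 71.64
shift shares total [-0.006 -0.253  0.779]
```

View pics/w3.png

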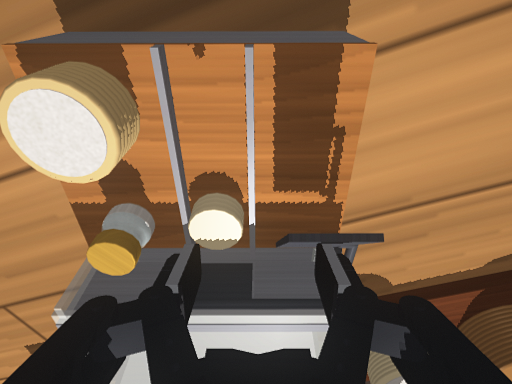

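View pics/s3c.png

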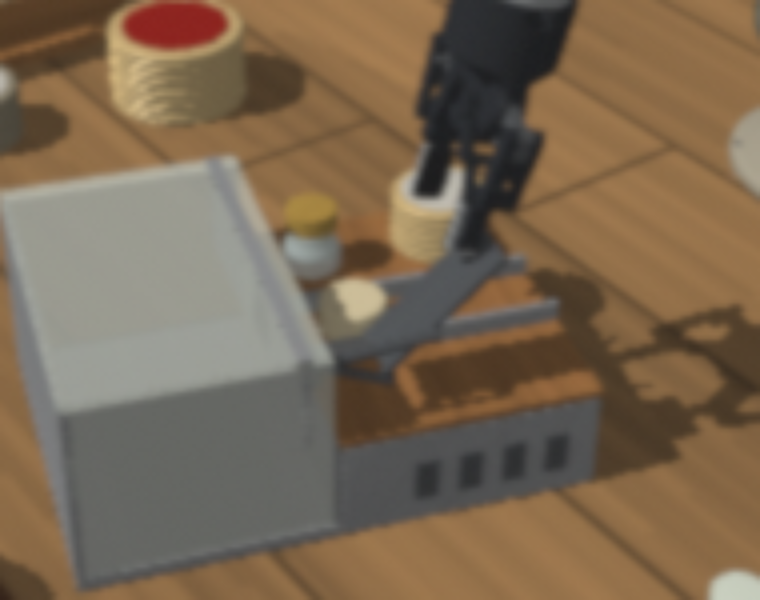

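step_arm(motion=[[0,-0.075,0.232,0,0,0,-0.41],[0,-0.075,0.232,0,0,0,-0.41],[0,-0.07,0.232,0,0,0,-0.41],[0,-0.07,0.232,0,0,0,-0.41],[0,-0.065,0.232,0,0,0,-0.41],[0,-0.065,0.232,0,0,0,-0.41]])

```text
clock: 6.12
eef_pos: [0.5164, 0.0779, 0.1201]
tool_rot: [0.108, 0.803, 0.58, 0.079]
contact_force: [2.7, -0.2, 1.8]
gripper_width: 0.708
```

```bash
python3 - <<'E'
from fit import *
plan([-107,34,103])
p,d,s=snap('wrist','w4');snap('scene','s4')
a=cv2.imread('pics/s4.png');cv2.imwrite('pics/s4c.png',cv2.resize(a[150:300,150:340],None,fx=4,fy=4))
E
```

```text
tcp chest [-105.2   35.   120.1] t 6.12 F [ 2.7 -0.2  1.8] gw 0.708
tilt 15.44 xyaw 71.68
shift shares total [-0.02  -0.126  0.319]
```

View pics/w4.png

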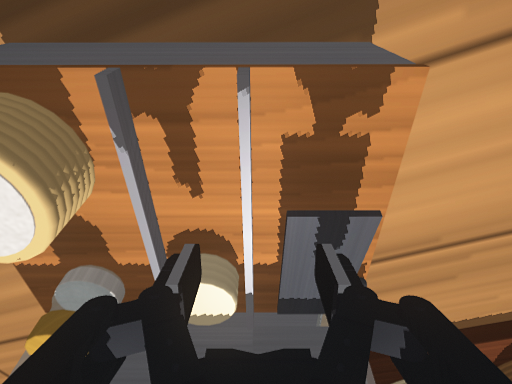

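View pics/s4c.png

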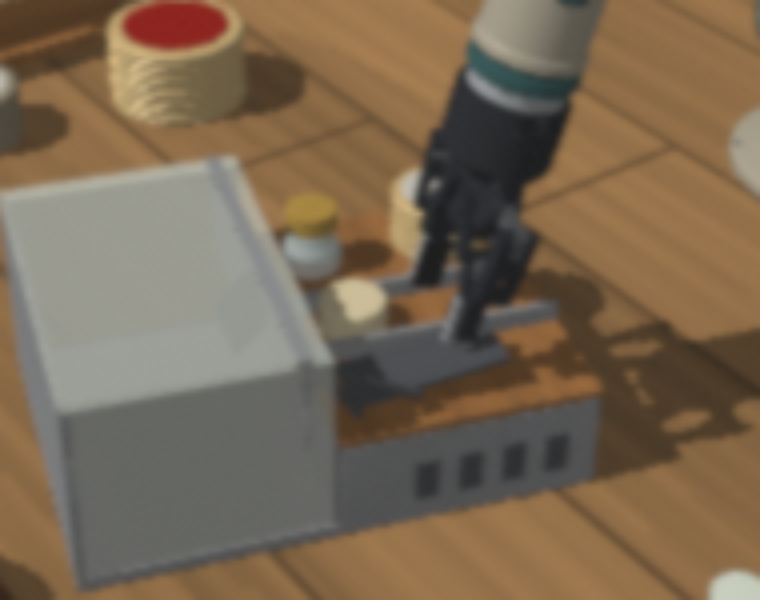

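step_arm(motion=[[0,-0.06,0.116,0,0,0,-0.41],[0,-0.05,0.116,0,0,0,-0.41],[0,-0.025,0.08,0,0,0,-0.41],[0,0,0,0,0,0,-0.41]])

```text
clock: 6.55
eef_pos: [0.5101, 0.079, 0.1012]
tool_rot: [0.106, 0.804, 0.581, 0.077]
contact_force: [2.2, 0.5, 0.9]
gripper_width: 0.704
```

```bash
python3 - <<'E'
from fit import *
plan([-107,34,100])
p,d,s=snap('wrist','w5')
P,ok=cloudw(d,s);C=ch(P);X,Yc,Z=C[...,0],C[...,1],C[...,2]
m=ok&(Z>81)&(Z<110)&(X<-85)&(X>-140)&(Yc>81)&(Yc<95)
print('paddle',m.sum(),X[m].min(),np.polyfit(X[m],Z[m],1),np.median(Z[m]))
m=ok&(Z>81)&(Z<110)&(X<-85)&(X>-140)&(Yc>48)&(Yc<60)
print('paddle',m.sum(),X[m].min(),np.polyfit(X[m],Z[m],1),np.median(Z[m]))
E
```

```text
tcp chest [-111.5   34.1  101.2] t 6.55 F [2.2 0.5 0.9] gw 0.704
tilt 15.09 xyaw 71.7
shift shares total [-0.002  0.081  0.047]
paddle 900 -139.18201160673132 [3.50322160e-02 9.09588805e+01] 87.15606363472874
paddle 1352 -126.85684428286764 [2.19937808e-02 8.94218826e+01] 87.20588121728599
```

View pics/w5.png

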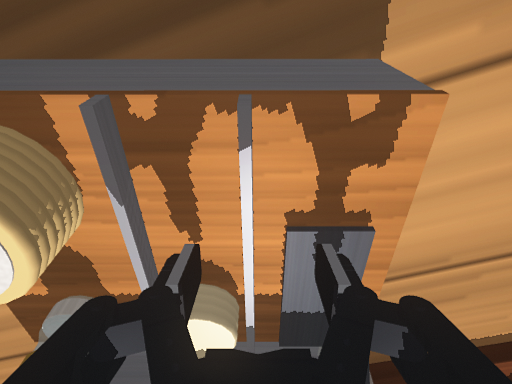

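step_arm(motion=[[0,0.09,0.03,0,0,0,-0.41],[0,0.097,0.026,0,0,0,-0.41],[0,0.097,0.026,0,0,0,-0.41],[0,0.097,0.026,0,0,0,-0.41],[0,0.097,0.026,0,0,0,-0.41],[0,0.097,0.026,0,0,0,-0.41]])

```text
clock: 7.1
eef_pos: [0.5388, 0.0694, 0.1012]
tool_rot: [0.106, 0.804, 0.581, 0.077]
contact_force: [-1.1, 0.0, 0.3]
gripper_width: 0.704
```

```bash
cat > look.py <<'E'
import sys
from fit import *
n=sys.argv[1]
plan([-40,34,101])
p,d,s=snap('wrist','w'+n);snap('scene','s'+n)
a=cv2.imread(f'pics/s{n}.png');a=cv2.resize(a[180:260,200:310],None,fx=4,fy=4)
b=cv2.imread(f'pics/w{n}.png')[150:]
o=np.zeros((320+234,512,3),np.uint8);o[:320,:440]=a;o[320:]=b;cv2.imwrite(f'pics/c{n}.png',o)
P,ok=cloudw(d,s);C=ch(P);X,Yc,Z=C[...,0],C[...,1],C[...,2]
for lo,hi in [(82,92),(49,60)]:
    m=ok&(Z>82)&(Z<120)&(X<-60)&(X>-122)&(Yc>lo)&(Yc<hi)
    if m.sum()>20: print('paddle',m.sum(),np.polyfit(X[m],Z[m],1),np.median(Z[m]))
E
python3 look.py 6
```

```text
tcp chest [-81.3  33.9 101.2] t 7.1 F [-1.1  0.   0.3] gw 0.704
tilt 15.08 xyaw 71.7
shift shares total [0.003 0.796 0.219]
paddle 1675 [3.09955702e-03 8.74710924e+01] 87.15230248810956
paddle 2028 [6.46656268e-04 8.72267005e+01] 87.17445934957678
```

View pics/c6.png

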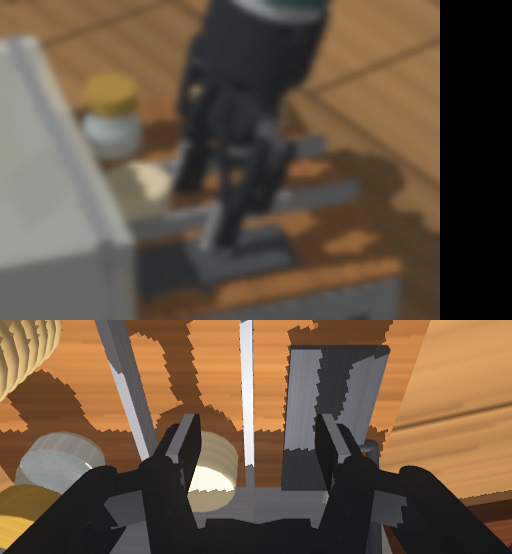

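step_arm(motion=[[0,0.095,0.032,0,0,0,-0.41],[0,0.095,0.032,0,0,0,-0.41],[0,0.095,0.028,0,0,0,-0.41],[0,0.095,0.028,0,0,0,-0.41]])

```text
clock: 7.53
eef_pos: [0.5577, 0.0632, 0.1005]
tool_rot: [0.107, 0.803, 0.581, 0.077]
contact_force: [-2.1, 1.3, 1.9]
gripper_width: 0.706
```

```bash
python3 look.py 7
```

```text
tcp chest [-61.4  34.  100.5] t 7.53 F [-2.1  1.3  1.9] gw 0.706
tilt 15.1 xyaw 71.71
shift shares total [0.001 0.416 0.101]
paddle 2322 [1.47107047e-02 8.74749944e+01] 86.08450567218281
paddle 2580 [1.32489801e-02 8.73299085e+01] 86.0842989093826
```

View pics/c7.png

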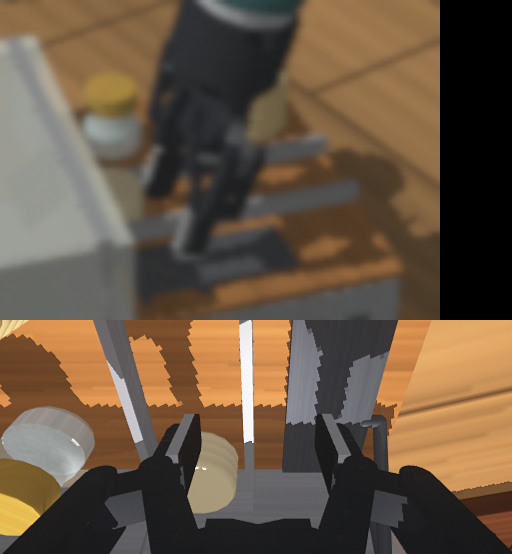

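step_arm(motion=[[0,0.095,0.028,0,0,0,-0.41],[0,0.095,0.028,0,0,0,-0.41],[0,0.095,0.028,0,0,0,-0.41]])

```text
clock: 7.88
eef_pos: [0.5717, 0.0586, 0.1001]
tool_rot: [0.107, 0.803, 0.581, 0.077]
contact_force: [-1.9, 1.8, 3.3]
gripper_width: 0.708
```

```bash
python3 look.py 8
```

```text
tcp chest [-46.7  34.  100.1] t 7.88 F [-1.9  1.8  3.3] gw 0.708
tilt 15.1 xyaw 71.71
shift shares total [0.001 0.133 0.018]
paddle 2777 [2.52748097e-02 8.75530567e+01] 85.15247490105729
paddle 3088 [2.27715653e-02 8.73151951e+01] 85.16211795268569
```

View pics/c8.png

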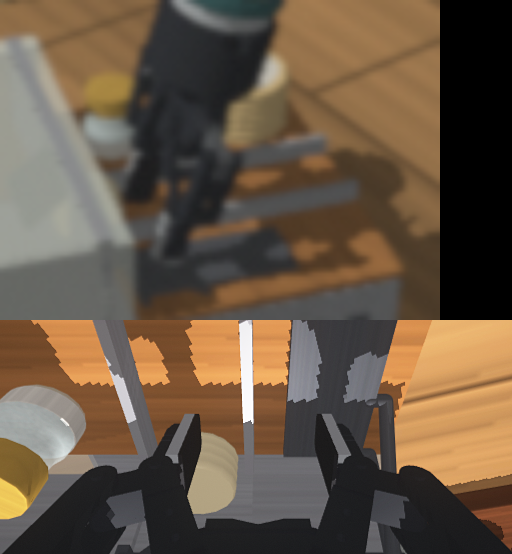

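step_arm(motion=[[0,0.097,0.024,0,0,0,-0.41],[0,0.097,0.024,0,0,0,-0.41],[0,0,0,0,0,0,-0.41]])

```text
clock: 8.23
eef_pos: [0.5823, 0.0553, 0.1007]
tool_rot: [0.107, 0.803, 0.581, 0.078]
contact_force: [-0.5, 0.1, 2.2]
gripper_width: 0.704
```

```bash
python3 look.py 9
```

```text
tcp chest [-35.5  34.1 100.7] t 8.23 F [-0.5  0.1  2.2] gw 0.704
tilt 15.2 xyaw 71.7
shift shares total [-0.002 -0.084 -0.03 ]
paddle 3212 [1.57818978e-02 8.75271193e+01] 86.03167504775914
paddle 3565 [1.40064885e-02 8.73603492e+01] 86.03491433524083
```

View pics/c9.png

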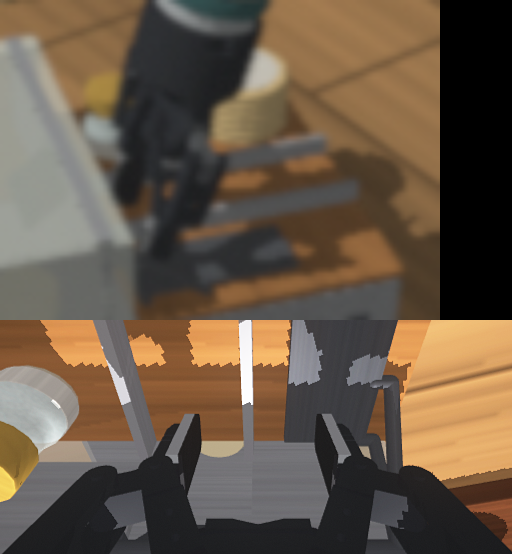

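```bash
python3 - <<'E'
from fit import *
d=np.load('pics/w9.npy');P,ok=cloudw(d,sense());C=ch(P)
for v,u in [(270,220),(275,220),(280,210),(280,230),(285,220),(300,220),(250,220)]: print(v,u,C[v,u].round(1))
E
```

```text
270 220 [-14.7  11.4  80.4]
275 220 [41.1  2.7 36. ]
280 210 [47.4 -6.  35.8]
280 230 [47.3 10.5 35.9]
285 220 [54.   1.8 35.5]
300 220 [106.4  -4.6  11.6]
250 220 [-29.7  12.4  79.3]
```

View pics/w9.png

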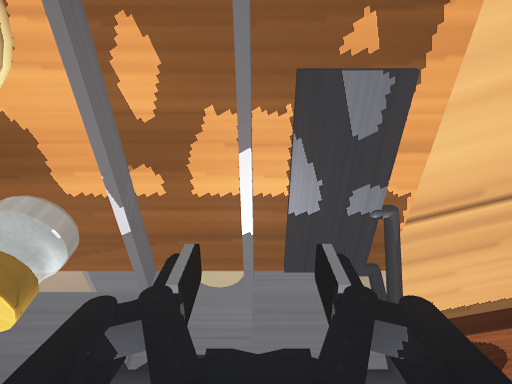

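step_arm(motion=[[0,-0.19,-0.055,0,0,0,-0.41],[0,-0.19,-0.055,0,0,0,-0.41],[0,-0.19,-0.052,0,0,0,-0.41],[0,-0.19,-0.052,0,0,0,-0.41],[0,-0.19,-0.052,0,0,0,-0.41],[0,-0.19,-0.052,0,0,0,-0.41],[0,-0.19,-0.052,0,0,0,-0.41],[0,0,0,0,0,0,-0.41]])

```text
clock: 9.0
eef_pos: [0.5122, 0.0777, 0.1001]
tool_rot: [0.106, 0.803, 0.581, 0.075]
contact_force: [-0.6, 0.7, 1.5]
gripper_width: 0.704
```

step_arm(motion=[[0,0.062,-0.232,0,0,0,-0.41],[0,0.062,-0.232,0,0,0,-0.41],[0,0.062,-0.232,0,0,0,-0.41],[0,0.062,-0.232,0,0,0,-0.41],[0,0.062,-0.232,0,0,0,-0.41],[0,0.062,-0.232,0,0,0,-0.41],[0,0.062,-0.232,0,0,0,-0.41],[0,0.062,-0.232,0,0,0,-0.41]])

```text
clock: 9.67
eef_pos: [0.5141, 0.0772, 0.1963]
tool_rot: [0.106, 0.803, 0.581, 0.076]
contact_force: [2.7, -1.3, -0.3]
gripper_width: 0.705
```

step_arm(motion=[[0,0.062,-0.232,0,0,0,-0.41],[0,0.062,-0.232,0,0,0,-0.41],[0,0.062,-0.232,0,0,0,-0.41],[0,0.12,-0.45,0,0,0,-0.41],[0,0.12,-0.45,0,0,0,-0.41],[0,0.12,-0.45,0,0,0,-0.41],[0,0.12,-0.45,0,0,0,-0.41],[0,0,0,0,0,0,-0.41]])

```text
clock: 10.33
eef_pos: [0.516, 0.0777, 0.3297]
tool_rot: [0.108, 0.803, 0.581, 0.079]
contact_force: [0.4, 0.1, 1.1]
gripper_width: 0.704
```

```bash
python3 look.py 10; python3 - <<'E'
from fit import *
d=np.load('pics/w10.npy');P,ok=cloudw(d,sense());C=ch(P);X,Yc,Z=C[...,0],C[...,1],C[...,2]
m=ok&(Z>118)&(Z<215)&(X<-40)&(X>-125)&(Yc>50)&(Yc<80)
print(m.sum(),X[m].min(),X[m].max(),Z[m].max(),np.polyfit(X[m],Z[m],1))
E
```

```text
tcp chest [-105.5   34.7  329.7] t 10.33 F [0.4 0.1 1.1] gw 0.704
tilt 15.39 xyaw 71.74
shift shares total [-0.02   0.05   4.758]
834 -120.73754997233068 -55.04824457364574 199.96246398351104 [-1.23982099 51.22164372]
```

View pics/w10.png

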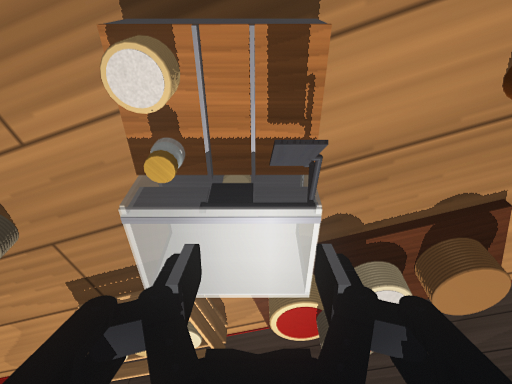

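View pics/s10.png

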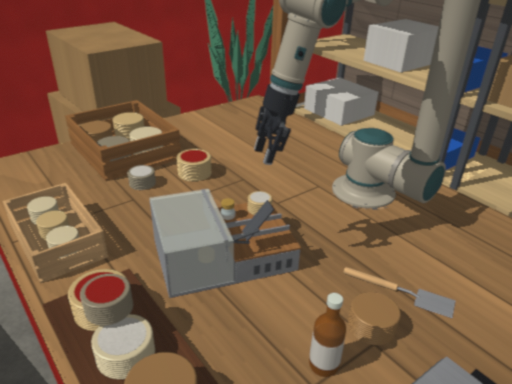

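```bash
python3 - <<'E'
from fit import *
d=np.load('pics/w10.npy');P,ok=cloudw(d,sense());C=ch(P)
for v,u in [(178,232),(180,237),(182,240),(182,230),(181,222),(181,250)]: print(v,u,C[v,u].round(1))
a=cv2.imread('pics/w10.png')[140:220,170:340];cv2.imwrite('pics/z10.png',cv2.resize(a,None,fx=4,fy=4,interpolation=cv2.INTER_NEAREST))
E
```

```text
178 232 [15.2 -6.8 29.3]
180 237 [17.6  0.9 31.3]
182 240 [22.2  5.3 29.7]
182 230 [ 21.7 -10.1  30.6]
181 222 [ 35.1 -25.9   5.7]
181 250 [24.4 20.6 23.3]
```

View pics/z10.png

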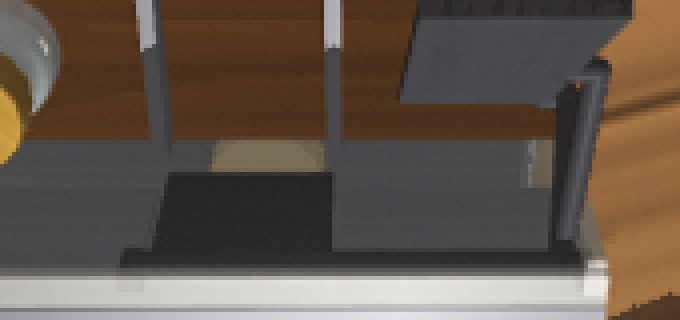

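```bash
python3 -c "
from h import *
print(job.finish_job())"
```

```text
the job is handed in; nothing more can be done
None
```

The cheese is inside the chest and the flap has shut. I handed the job in at about 10.5 s; it reports no verdict.

**What I did:** I pressed the paddle down with the left finger until it was level, with the flap at about 0.9 rad. The right finger, tilted 15°, pushed the cheese along the lane and over the sill. I then slid back along the paddle and lifted clear, letting the flap shut.

**Last checks:**
- **Cheese:** it lies flat on the chest floor. Depth readings put its top at about 30–36 mm above the table, and it shows from chest x = 15 to past 54 mm, so its centre is beyond the flap and below 70 mm.
- **Flap:** the paddle is back at its shut slope of about 51°, which puts the flap near 0 rad.
- **Other things:** in the final pictures the others look where they were; I did not measure them.
- **Arm:** the tool is about 330 mm up, touching nothing, and every force reading I took was a few newtons at most.

**Not measured:**
- **Step 2 and cheese against flap:** I did not measure the finger's contact force on the cheese at the sill (step 2), or any force between cheese and flap. From the geometry the cheese should have cleared the flap.
- **Disagreements:** some network points from the far cameras were 10–80 mm off, so I used depth fits instead. The front edge of the roof also read about 13 mm nearer the robot than its listed position.

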